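Swap out the short support block

ROBOT

A 6-joint arm with a two-finger parallel gripper is mounted at the origin on the work surface. World frame = base frame: x ahead of the robot, y to its left, z up, the work surface at z = 0. Lengths are in m, angles in rad, forces in N, time in s.
With the tool pointing down it reaches from about 0.35 to 0.875 m from the base axis. Payload 4.2 kg.
Tool frame: the origin (TCP) lies midway between the tips of the shut fingers; the grasp point (between the pads) lies 19 mm behind it; z points along the fingers, y is the line along which they close (so a half turn about z gives the same grasp; the last joint's range is limited). The gripper opens to 87 mm and grips with 3 to 60 N. Pads are 19 mm wide; open, the fingers measure 117 mm over their backs; the gripper's body (75 mm by 190 mm) begins 51 mm behind the grasp point.
Start: joints at [-1.071, 0.385, 0.008, 0, -1.194, -0.259], TCP at [0.149, -0.607, 0.223] pointing down, gripper open.
Joint ranges: [-3.14, 3.14], [-1.21, 2.06], [-1.07, 1.41], [-3.16, 2.05], [-2.99, -0.16], [-3.1, 3.1]. Speed limits (rad/s): [2.79, 2.79, 3.14, 3.14, 3.14, 3.14].

INTERFACE

Orientations are given as a unit quaternion [x, y, z, w].
In Python, from cell import readout, read_camera, job gives the robot as it stands. The module is installed in compiled form; this text tells all that it offers.
- The arm moves only by the shell command python3 -m jog 'ROWS' [FORCE]. ROWS is JSON, a list of rows, each a list of 3 entries, a list of its own where there are three numbers: the turn, a rotation vector about the tool's x, y, z in rad, then the shift along the tool's x, y, z in m, then the opening, from -1 (shut) to 1 (fully open). A call has 1 to 10 rows; each row shifts and turns the commanded pose from where the row before left it, along the tool's axes as they then stand; what a row does not reach is not made up. A row lasts 1/12 s, in which the tool goes at most 41.7 mm and 7.16 degrees, less where a joint would pass 70% of its speed; a pose out of reach is approached as far as the arm can. A call with a gripper value outside its range is refused whole. The fingers move at their own pace and stop on an object; FORCE is the grip in N (left out, the last holds). Time passes only in rows, so rows that do not move let the fingers close. It gives the time, the measured TCP pose, the force, the opening and the grip force at its end, in the units of the state.
- readout.read_state(): the state, without advancing time (a new reading comes with each control period).
- read_camera(name): name is "scene" or "side" or "wrist"; returns a dict with "color" (480x640x3 uint8, red, green, blue), "depth" (480x640 float32, m along the optical axis (not along the pixel's ray), 0 where there is no reading), "fx", "fy", "cx", "cy" (pixels), "pose" (4x4, takes a point from camera to world coordinates); the wrist camera has in their place "T_tool_cam" (4x4, takes a point from camera to tool coordinates, whose origin is the TCP and whose axes are the flange's). Camera axes: x right, y up, looking along -z (the intrinsics and any distortion apply to the point x, -y, -z); pixel columns grow to the right and rows downward; lengths in m; the calibration is good to about 2 mm. A picture is of the moment at which its call begins: read the wrist's pose just before it.
- job.finish_job(): hands the job in; it is judged then, once.
The state is a dict: "t": time; "joints": joint angles; "qd": joint speeds; "joint_torque": joint torques, N m; "ee_pos": TCP position; "ee_rot": TCP orientation; "ft_force": force on the tool from outside, world axes, zero at the start; "torque": the same for the moment, N m; "gripper_width": finger opening in m; "gripper_force": force on a finger pad.
Only numpy, scipy, OpenCV 4.12 (cv2) and the standard library are available. Lean on these libraries where they do the work, as an engineer would, in place of code of your own. Each camera call takes 0.05 s, during which the arm holds its last target. There are 200 camera calls.

TASK

One of the four rubber-padded wooden support blocks on the plywood board has been sawn short: take it away and drop it in the grey offcut tub. Then swing the flap of the plywood spares box up to upright, draw out the full-length spare block and carry it to the place left empty on the board, and finish while still holding it there in the gripper: still, level and lined up with the other blocks, about 10 cm above the board, not put down. Leave the three good blocks and the things standing around as they are.

Things in the scene. Friction and masses are not known exactly. Their poses are not given: they have to be found in the camera images.
- board: fixed plywood board, 110 (own x) x 250 (own y) x 12 thick; origin: centre of its underside, on the bench. Four places side by side along its y, 60 apart, parted by drawn lines (flat). Ledges 8 wide, 6 high run along its front and back edges, inner faces 46 from the middle line. The blocks lie along the board's x, within about 3 mm and 0.08 rad
- place0 (a point): centre of place 0 on the board's top face (12 above the bench), at board y = -90 mm; axes as the board's
- place1 (a point): centre of place 1 on the board's top face (12 above the bench), at board y = -30 mm; axes as the board's
- place2 (a point): centre of place 2 on the board's top face (12 above the bench), at board y = 30 mm; axes as the board's
- place3 (a point): centre of place 3 on the board's top face (12 above the bench), at board y = 90 mm; axes as the board's
- block_a: good support block lying on one of the four places: beech bar 72 long (own x) x 26 wide (own y) x 26 high, with a black rubber pad 14 long, 24 wide, 4 high on top 2 mm in from each end (30 high over the pads). Origin: centre of its underside, z up. About 50 g
- block_b: good support block lying on one of the four places: beech bar 72 long (own x) x 26 wide (own y) x 26 high, with a black rubber pad 14 long, 24 wide, 4 high on top 2 mm in from each end (30 high over the pads). Origin: centre of its underside, z up. About 50 g
- block_c: good support block lying on one of the four places: beech bar 72 long (own x) x 26 wide (own y) x 26 high, with a black rubber pad 14 long, 24 wide, 4 high on top 2 mm in from each end (30 high over the pads). Origin: centre of its underside, z up. About 50 g
- short_block: the short support block, lying on one of the four places: same 26 x 26 section but only 46 long (own x) and with a single rubber pad (14 x 24 x 4), 2 mm in from its +x end; the other end is bare. Origin: centre of its underside. About 30 g
- spare_block: the spare, same shape, size and origin as a good block. It lies along the box's x on the middle of the box floor (8 above the bench), hidden by the flap, between wooden stops 12 high: end stops 3 mm off its ends, side stops 3 mm off its sides only 27 to 39 mm either side of its middle. So its middle is free for fingers and it lifts straight up
- spares_box: fixed open-topped plywood box, outside 120 (own x) x 130 (own y) x 60 high, walls and floor 8 thick, closed by a flap hinged on its far (+x) rim. Origin: centre of its underside; own x points from the flap's tab to its hinge
- flap (a joint): flap angle, rad: 0 shut, grows as it is lifted, about 1.57 upright, stop at 1.75. Stiff hinge: it stays at whatever angle it is left; lifting at the tab takes about 2 to 3 N
- flap_tab (a point): grip point on the flap's wooden tab, moving with it. The flap is a sheet 120 x 130 x 8; the tab, 24 wide (along the hinge line) and 8 thick, sticks out 46 from the middle of its front edge. The point is mid-thickness, 30 out from that edge, 150 from the hinge line. Pinched across its 24 mm width the tab pivots between the pads, so the tool can point down throughout
- flap_hinge (a point): middle of the hinge line, on the box's far rim 61 above the bench; the line runs along the box's y and the tab turns about it; axes as the box's
- tub: fixed open-topped grey plastic offcut tub, 120 (own x) x 110 (own y) x 55 high, walls 4. Origin: centre of its underside
- film_tube: bystander: upright dark tube, 90 diameter, 110 high; origin at the centre of its foot
- glue: bystander: white glue bottle, 54 diameter, 130 high; origin at the centre of its foot
- brush: bystander: flat brush about 200 long, 42 wide, 20 high, lying on the bench between tub and robot, lengthwise across; origin under its middle, own x towards the bristles
Not all that is in view belongs to the job. Of the things shaped like the spares_box, the plywood one is meant. Leave any turquoise look-alike of the short_block alone.

How it is judged:
On the way, in this order (a step that is already met when the one before it is completed fails the run):
1. the short block lies in the offcut tub, let go (x of short_block in the frame of tub between -0.058 and 0.058 m and y of short_block in the frame of tub between -0.053 and 0.053 m and z of short_block in the frame of tub below 0.05 m and contact force between short_block and the fingers below 0.1 N), for 0.2 s.
2. the flap is lifted to about upright (past 1.2 rad) (value of joint flap above 1.2 rad), for 0.1 s.
3. the spare is drawn out clear above the box, in the fingers (height (world z) of spare_block above 0.07 m and contact force between spare_block and the fingers above 0.5 N), for 0.2 s.
At the end, for the whole second after the job is handed in: Spare held still in the fingers over the empty place (within 25 mm along each board axis), underside 60 to 170 mm above the bench, level and along the board's x within 0.2 rad, clear of the board; short block let go in the tub; each good block within 20 mm of its start (all of step 1 and ((x of spare_block in the frame of board between -0.025 and 0.025 m and y of spare_block in the frame of board between -0.115 and -0.065 m and horizontal distance between each of block_a, block_b, block_c and place0 above 0.035 m) or (x of spare_block in the frame of board between -0.025 and 0.025 m and y of spare_block in the frame of board between -0.055 and -0.005 m and horizontal distance between each of block_a, block_b, block_c and place1 above 0.035 m) or (x of spare_block in the frame of board between -0.025 and 0.025 m and y of spare_block in the frame of board between 0.005 and 0.055 m and horizontal distance between each of block_a, block_b, block_c and place2 above 0.035 m) or (x of spare_block in the frame of board between -0.025 and 0.025 m and y of spare_block in the frame of board between 0.065 and 0.115 m and horizontal distance between each of block_a, block_b, block_c and place3 above 0.035 m)) and z of spare_block in the frame of board between 0.06 and 0.17 m and angle between spare_block's own z axis and vertical below 0.2 rad and angle between the x axis of spare_block and the x axis of board, either way round below 0.2 rad and contact force between spare_block and the fingers above 0.5 N and contact force between spare_block and board below 0.05 N and linear speed of spare_block below 0.03 m/s and distance of each of block_a, block_b, block_c from where it was at the start of the episode below 0.02 m); the arm keeps its last pose, push and grip.
It fails at once if a good block was shifted more than 20 mm (distance of any of block_a, block_b, block_c from where it was at the start of the episode above 0.02 m).
It fails at once if the dark film-wrapped tube was disturbed (moved over 30 mm) (distance of film_tube from where it was at the start of the episode above 0.03 m).
It fails at once if the glue bottle was disturbed (moved over 30 mm) (distance of glue from where it was at the start of the episode above 0.03 m).
It fails at once if the brush was disturbed (moved over 30 mm) (distance of brush from where it was at the start of the episode above 0.03 m).
It also fails if it takes over 64 s, if anything falls off the work surface, if the arm or the gripper's body presses on something with over 40 N, if the wrist force passes 120 N, or if a joint passes its speed limit or range.

## Working session

There is one attempt and no reset: what is moved stays moved. The work goes in short steps, Python scripts to look and compute and a shell command to move; the robot and the scene stay as the last step left them, time stands still between calls to the robot, and variables do not carry over. Pictures are saved under pics/ and viewed, at most 10 in all, crops included, and the job is handed in when it is done.

```bash
mkdir -p pics; cat > h.py <<'E'
import numpy as np, cv2, pickle
from cell import readout, read_camera, job
from scipy.spatial.transform import Rotation as R
def snap(name):
    s=readout.read_state(); c=read_camera(name)
    T=np.array(c['pose']) if 'pose' in c else None
    if T is None:
        W=np.eye(4); W[:3,:3]=R.from_quat(s['ee_rot']).as_matrix(); W[:3,3]=s['ee_pos']; T=W@np.array(c['T_tool_cam'])
    c['T']=T; pickle.dump(c,open(name+'.pkl','wb')); return c
def load(n): return pickle.load(open(n+'.pkl','rb'))
def cloud(c):
    d=c['depth']; v,u=np.mgrid[:480,:640]
    P=np.stack([(u-c['cx'])/c['fx']*d,-(v-c['cy'])/c['fy']*d,-d],-1)
    P=P@c['T'][:3,:3].T+c['T'][:3,3]; P[d==0]=np.nan; return P
def onplane(c,u,v,z):
    r=c['T'][:3,:3]@np.array([(u-c['cx'])/c['fx'],-(v-c['cy'])/c['fy'],-1]); o=c['T'][:3,3]
    return o+r*(z-o[2])/r[2]
def save(c,fn): cv2.imwrite('pics/'+fn,c['color'][:,:,::-1])
E
python3 - <<'E'
from h import *
for n in('scene','side'):
    c=snap(n); save(c,n+'.png'); print(n,c['T'].round(3).tolist(),[k for k in c])
print(readout.read_state())
E
```

```text
scene [[0.526, -0.556, 0.644, 1.172], [0.851, 0.338, -0.403, -0.316], [0.007, 0.759, 0.651, 0.697], [0.0, 0.0, 0.0, 1.0]] ['color', 'depth', 'fx', 'fy', 'cx', 'cy', 'pose', 'T']
side [[-0.838, 0.41, -0.36, 0.21], [-0.545, -0.648, 0.532, 0.56], [-0.015, 0.642, 0.766, 0.811], [0.0, 0.0, 0.0, 1.0]] ['color', 'depth', 'fx', 'fy', 'cx', 'cy', 'pose', 'T']
{'t': 0.1, 'joints': array([-1.07141372e+00,  3.85468355e-01,  6.73350598e-03, -3.88194454e-04,
       -1.19401516e+00, -2.58582856e-01]), 'qd': array([ 0.00132371, -0.00095174,  0.00265578,  0.00286475,  0.00102769,
       -0.00034346]), 'joint_torque': array([-4.60107494e-04, -3.91687810e+01,  1.87936109e+01,  4.23191652e+00,
        1.35089300e-02, -6.68927510e-05]), 'ee_pos': array([ 0.14890714, -0.60643486,  0.22157143]), 'ee_rot': array([-1.20038067e-01,  9.92768793e-01,  9.74275382e-04, -1.93797492e-04]), 'ft_force': array([ 0.01807392,  0.4832008 , -0.17166279]), 'torque': array([ 0.02105128, -0.04043435, -0.04562098]), 'gripper_force': 0.0, 'gripper_width': 0.08705905863622852}
```

View pics/scene.png

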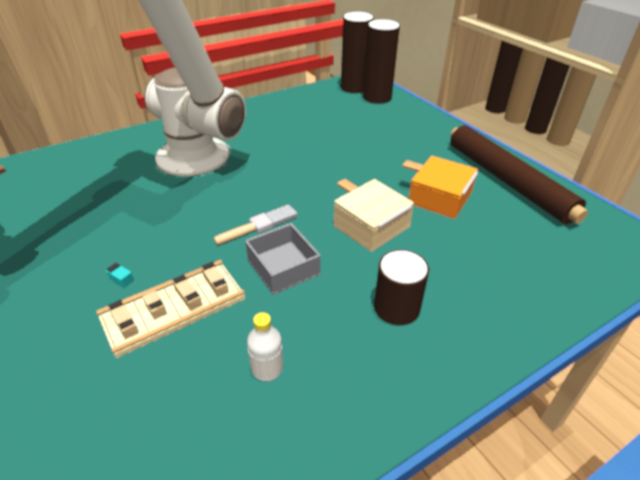

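View pics/side.png

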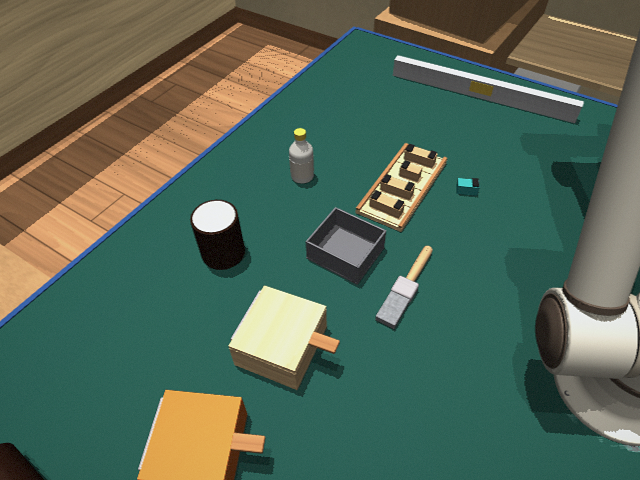

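The scene view shows the board at about (170,305) and the tub at (283,257). There are two boxes: the plywood one at (373,213) with its tab at (348,187), and an orange one at (443,187). The plywood box is the one meant. There are four candidates for the short block: the board blocks at scene (125,320), (153,303), (190,295) and (217,283), and a turquoise look-alike at (120,273), which stays put. The block at (153,303), side (410,171), looks short with a single pad, so I'll confirm that in a crop.

```bash
python3 - <<'E'
from h import *
a=load('scene')['color'][255:355,90:250,::-1]; b=load('side')['color'][140:240,340:500,::-1]
cv2.imwrite('pics/crop1.png',np.vstack([cv2.resize(x,(480*1,300),interpolation=cv2.INTER_CUBIC) for x in(a,b)]))
for n in('scene','side'):
    P=cloud(load(n)); Z=P[...,2]
    reg=(P[...,0]>0.05)&(P[...,0]<1)&(abs(P[...,1])<0.9)&(Z>0.008)&(Z<0.2)
    k,l,st,ce=cv2.connectedComponentsWithStats(reg.astype(np.uint8))
    for i in range(1,k):
        if st[i,4]>60: 
            q=P[l==i]; print(n,st[i].tolist(),q.min(0).round(3),q.max(0).round(3),np.median(q,0).round(3))
    print(np.nanmedian(Z[300:320,250:260]), load(n)['fx'],load(n)['cx'],load(n)['cy'])
E
```

```text
scene [169, 95, 77, 79, 3420] [ 0.05  -0.087  0.008] [0.168 0.126 0.2  ] [0.097 0.007 0.138]
scene [450, 125, 138, 99, 4355] [0.328 0.605 0.008] [0.77  0.693 0.073] [0.598 0.632 0.054]
scene [334, 157, 144, 92, 6532] [0.409 0.166 0.008] [0.596 0.545 0.076] [0.53  0.287 0.068]
scene [214, 205, 83, 40, 920] [ 0.359 -0.093  0.008] [0.405 0.108 0.023] [0.389 0.022 0.017]
scene [245, 224, 76, 69, 2421] [ 0.462 -0.055  0.008] [0.589 0.057 0.058] [0.535 0.    0.035]
scene [374, 250, 55, 74, 3245] [0.694 0.088 0.008] [0.785 0.178 0.114] [0.757 0.115 0.098]
scene [97, 261, 148, 95, 6293] [ 0.456 -0.359  0.008] [ 0.576 -0.105  0.045] [ 0.529 -0.242  0.015]
scene [106, 263, 27, 22, 365] [ 0.367 -0.319  0.008] [ 0.415 -0.277  0.032] [ 0.395 -0.298  0.025]
scene [248, 314, 35, 66, 1757] [ 0.711 -0.168  0.008] [ 0.758 -0.115  0.133] [ 0.745 -0.147  0.08 ]
0.00011017674360414009 473.9160071119556 318.4270351927356 237.03150711120108
side [393, 55, 190, 65, 3656] [ 0.25  -0.697  0.008] [ 0.75  -0.617  0.053] [ 0.477 -0.652  0.037]
side [289, 128, 25, 54, 1016] [ 0.7   -0.16   0.008] [ 0.754 -0.108  
[... 240 characters left out ...]
0, 54, 68, 2799] [0.692 0.093 0.008] [0.784 0.182 0.113] [0.719 0.153 0.101]
side [305, 207, 81, 75, 2391] [ 0.464 -0.053  0.008] [0.586 0.061 0.058] [0.525 0.007 0.035]
side [375, 246, 57, 82, 1477] [ 0.359 -0.088  0.008] [0.402 0.112 0.023] [0.381 0.043 0.017]
side [228, 286, 111, 102, 6778] [0.407 0.17  0.008] [0.584 0.319 0.076] [0.501 0.255 0.069]
side [535, 288, 92, 120, 3864] [0.05  0.024 0.008] [0.166 0.131 0.2  ] [0.106 0.102 0.173]
side [137, 390, 128, 90, 8346] [0.412 0.374 0.008] [0.594 0.543 0.073] [0.505 0.455 0.068]
side [0, 443, 44, 37, 1028] [0.661 0.61  0.027] [0.747 0.646 0.07 ] [0.7   0.623 0.057]
0.06801965183760067 504.83625310049183 319.82426789370464 237.4345904473989
```

View pics/crop1.png

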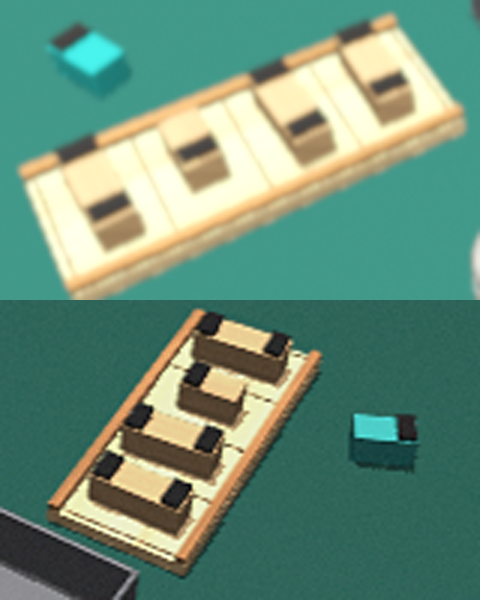

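Confirmed: the second block from the -y end is the only short one on the board, with a single pad at its far end (crop (200,165) above and (210,390) below). Next I'll measure exact poses.

```bash
cat > m.py <<'E'
from h import *
def rect(pts,lab):
    (c,s,a)=cv2.minAreaRect((pts[:,:2]*1000).astype(np.float32)); print(lab,np.round(c,1),np.round(s,1),round(a,2),len(pts))
def sel(P,x0,x1,y0,y1,z0,z1):
    m=(P[...,0]>x0)&(P[...,0]<x1)&(P[...,1]>y0)&(P[...,1]<y1)&(P[...,2]>z0)&(P[...,2]<z1); return P[m]
E
python3 - <<'E'
from m import *
for n in('scene','side'):
    P=cloud(load(n))
    rect(sel(P,.42,.6,-.4,-.1,.008,.021),n+' board')
    rect(sel(P,.42,.6,-.08,.08,.045,.06),n+' tub')
    f=sel(P,.4,.6,.14,.34,.062,.08); rect(f,n+' flap+tab'); rect(f[f[:,0]>.46],'flap'); rect(f[f[:,0]<.44],'tab'); print(np.median(f[:,2]))
    b=sel(P,.42,.6,-.4,-.08,.033,.05); a=np.deg2rad(0)
    for i in range(4):
        y=-.23+(-.09+.06*i); q=b[abs(b[:,1]-y)<.03]; rect(q,f'blk{i}'); print(q.min(0).round(3),q.max(0).round(3))
E
```

```text
scene board [ 515.5 -231.9] [114.1 250.5] 1.81 4306
scene tub [525.7   0.9] [126.4 111.6] 0.09 738
scene flap+tab [493.2 236.4] [171.8 133. ] 9.85 2262
flap [516.1 240.4] [125.3 133. ] 9.85 2033
tab [424.4 223.7] [31.9 25.8] 9.52 97
0.07021300318671103
blk0 [ 519.6 -321.9] [72.7 26. ] 5.62 498
[ 0.483 -0.338  0.033] [ 0.556 -0.306  0.044]
blk1 [ 515.2 -263.3] [48.3 25.6] 4.35 290
[ 0.491 -0.277  0.033] [ 0.539 -0.249  0.045]
blk2 [ 516.1 -201. ] [74.8 26. ] 5.3 424
[ 0.478 -0.216  0.033] [ 0.553 -0.186  0.045]
blk3 [ 512.3 -142.2] [73.9 26.4] 1.54 393
[ 0.475 -0.156  0.033] [ 0.549 -0.129  0.044]
side board [ 514.1 -228.6] [110.9 251.9] 2.12 2314
side tub [525.6   4. ] [113.1 121.6] 89.91 732
side flap+tab [492.5 240.5] [170.4 130.9] 10.56 5472
flap [514.8 244.5] [125.3 130.9] 10.12 4703
tab [424.5 228.6] [33. 25.] 7.85 290
0.06958938446447066
blk0 [ 517.1 -319. ] [72.2 31.7] 4.45 273
[ 0.481 -0.336  0.033] [ 0.553 -0.301  0.045]
blk1 [ 513.8 -258.6] [46.4 32. ] 4.19 189
[ 0.49  -0.276  0.033] [ 0.536 -0.243  0.045]
blk2 [ 514.3 -197. ] [71.8 31.8] 4.79 324
[ 0.478 -0.215  0.033] [ 0.549 -0.179  0.046]
blk3 [ 509.5 -139. ] [72.  28.4] 1.17 345
[ 0.473 -0.153  0.033] [ 0.545 -0.124  0.044]
```

```bash
cat > go.py <<'E'
import sys
from h import *
# target x y z (m), direction of tool y (deg, mod 180): prints turn, then shift in turned tool frame
x,y,z,th=map(float,sys.argv[1:5]); s=readout.read_state()
R0=R.from_quat(s['ee_rot']); best=None
for k in(0,180):
    t=np.deg2rad(th+k); yv=np.array([np.cos(t),np.sin(t),0]); zv=np.array([0,0,-1.]); 
    Rt=R.from_matrix(np.column_stack([np.cross(yv,zv),yv,zv])); r=(R0.inv()*Rt).as_rotvec()
    if best is None or np.linalg.norm(r)<np.linalg.norm(best[0]): best=(r,Rt)
d=best[1].inv().apply(np.array([x,y,z])-s['ee_pos'])
print('turn',best[0].round(4),'shift mm',(d*1000).round(1),'t',round(s['t'],2),'w',round(s['gripper_width'],4),'gf',round(float(s['gripper_force']),1),'F',s['ft_force'].round(1),'pos',s['ee_pos'].round(4),'j6',s['joints'].round(2)[[0,5]])
E
python3 go.py 0.5145 -0.261 0.13 94.2
```

```text
turn [ 0.002  -0.0003  0.1674] shift mm [-389.9  317.7   91.6] t 0.1 w 0.0871 gf 0.0 F [ 0.   0.5 -0.2] pos [ 0.1489 -0.6064  0.2216] j6 [-1.07 -0.26]
```

```bash
python3 -m jog '[[[0.002,0,0.084],[0,0,0],0],[[0,0,0.083],[0,0,0],0],[[0,0,0],[-0.026,0.021,0],0],[[0,0,0],[-0.026,0.021,0],0],[[0,0,0],[-0.026,0.021,0],0],[[0,0,0],[-0.026,0.021,0],0],[[0,0,0],[-0.026,0.021,0],0],[[0,0,0],[-0.026,0.021,0],0],[[0,0,0],[-0.026,0.021,0],0],[[0,0,0],[-0.026,0.021,0],0]]' && python3 -m jog '[[[0,0,0],[-0.026,0.021,0.01],0],[[0,0,0],[-0.026,0.021,0.01],0],[[0,0,0],[-0.026,0.021,0.01],0],[[0,0,0],[-0.026,0.021,0.01],0],[[0,0,0],[-0.026,0.021,0.01],0],[[0,0,0],[-0.026,0.021,0.01],0],[[0,0,0],[-0.025,0.021,0.01],0],[[0,0,0],[0,0,0],0],[[0,0,0],[0,0,0],0]]'; python3 go.py 0.5145 -0.261 0.13 94.2
python3 - <<'E'
from m import *
c=snap('wrist'); save(c,'w1.png'); P=cloud(c)
rect(sel(P,.42,.62,-.4,-.08,.008,.021),'board')
b=sel(P,.42,.6,-.4,-.08,.030,.05)
for i in range(4):
    y=-.23+(-.09+.06*i); q=b[abs(b[:,1]-y)<.026]
    if len(q)>20: rect(q,f'blk{i}'); print(q.min(0).round(3),q.max(0).round(3))
E
```

```text
t: 0.93
ee_pos: [0.3448, -0.4226, 0.2219]
ee_rot: [-0.037, 0.999, -0.001, -0.0]
ft_force: [1.6, -0.8, -0.5]
gripper_width: 0.0437
gripper_force: 0.0
t: 1.68
ee_pos: [0.5142, -0.2628, 0.1506]
ee_rot: [-0.038, 0.999, -0.001, -0.001]
ft_force: [-0.8, -0.8, 0.6]
gripper_width: 0.0435
gripper_force: 0.0
turn [-0.0011 -0.0024  0.0032] shift mm [-0.4  1.7 20.6] t 1.68 w 0.0435 gf 0.0 F [-0.8 -0.8  0.6] pos [ 0.5142 -0.2628  0.1506] j6 [-0.19 -1.3 ]
board [ 516.  -229.8] [109.6 251.2] 1.94 24413
blk0 [ 519.2 -319.9] [71.7 26.3] 5.74 3141
[ 0.483 -0.336  0.03 ] [ 0.554 -0.304  0.044]
blk1 [ 514.9 -261. ] [45.2 25.6] 4.04 1916
[ 0.492 -0.275  0.03 ] [ 0.538 -0.247  0.044]
blk2 [ 516.1 -199. ] [70.4 26.2] 5.32 3063
[ 0.48  -0.215  0.03 ] [ 0.552 -0.184  0.044]
blk3 [ 511.4 -140.4] [71.7 26.7] 0.88 3323
[ 0.475 -0.154  0.03 ] [ 0.547 -0.127  0.045]
```

View pics/w1.png

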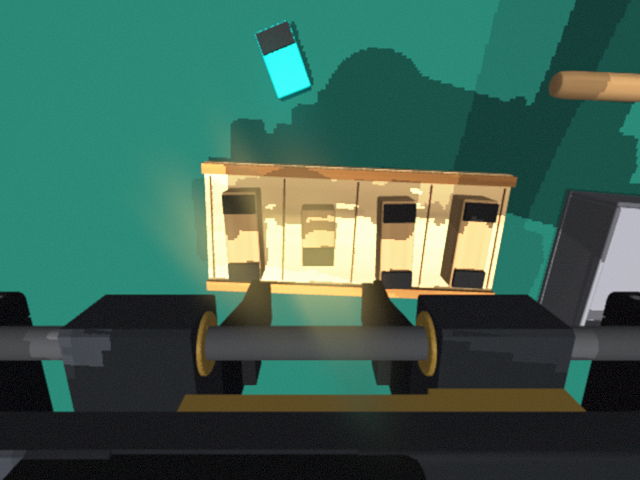

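The wrist picture shows the short block at (318,235) between the open fingers (250 and 380), and its measured position agrees. Now I'll descend and grip.

```bash
python3 -m jog '[[[0,0,0],[-0.0008,0.0017,0.03],0],[[0,0,0],[0,0,0.03],0],[[0,0,0],[0,0,0.03],0],[[0,0,0],[0,0,0.022],0],[[0,0,0],[0,0,0.012],0],[[0,0,0],[0,0,0.0085],0],[[0,0,0],[0,0,0],0],[[0,0,0],[0,0,0],0]]' && python3 -m jog '[[[0,0,0],[0,0,0],-1],[[0,0,0],[0,0,0],-1],[[0,0,0],[0,0,0],-1],[[0,0,0],[0,0,0],-1],[[0,0,0],[0,0,0],-1],[[0,0,0],[0,0,0],-1]]' 25; python3 go.py 0.5257 0.0025 0.15 90
```

```text
t: 2.4
ee_pos: [0.5145, -0.2635, 0.02]
ee_rot: [-0.036, 0.999, -0.001, 0.0]
ft_force: [0.3, -0.2, -0.2]
gripper_width: 0.0434
gripper_force: 0.0
t: 2.9
ee_pos: [0.5151, -0.2628, 0.0205]
ee_rot: [-0.037, 0.999, -0.001, 0.001]
ft_force: [-0.2, 0.8, 4.9]
gripper_width: 0.0257
gripper_force: 25.0
turn [-0.0025  0.0016  0.0743] shift mm [ -10.6  265.3 -129.5] t 2.9 w 0.0257 gf 25.0 F [-0.2  0.8  4.9] pos [ 0.5151 -0.2628  0.0205] j6 [-0.19 -1.31]
```

```bash
python3 -m jog '[[[0,0,0],[0,0,-0.015],-1],[[0,0,0],[0,0,-0.035],-1],[[0,0,0],[0,0,-0.035],-1],[[0,0,0],[0,0,-0.035],-1],[[0,0,0.074],[0,0,0],-1],[[0,0,0],[-0.0015,0.03,0],-1],[[0,0,0],[-0.0015,0.035,0],-1],[[0,0,0],[-0.0015,0.035,0],-1],[[0,0,0],[-0.0015,0.035,0],-1],[[0,0,0],[-0.0015,0.035,0],-1]]' && python3 -m jog '[[[0,0,0],[-0.0015,0.035,0],-1],[[0,0,0],[-0.0015,0.035,0],-1],[[0,0,0],[0,0.025,0],-1],[[0,0,0],[0,0,0],-1]]'; python3 go.py 0.5257 0.0025 0.04 90
```

```text
t: 3.73
ee_pos: [0.5215, -0.091, 0.139]
ee_rot: [0.0, 1.0, -0.001, 0.0]
ft_force: [1.3, -0.1, -0.2]
gripper_width: 0.0256
gripper_force: 25.0
t: 4.07
ee_pos: [0.5252, 0.0062, 0.1389]
ee_rot: [-0.002, 1.0, -0.001, 0.001]
ft_force: [-0.4, -0.6, -0.2]
gripper_width: 0.0256
gripper_force: 25.0
turn [-0.0013  0.0011  0.0046] shift mm [-0.5 -3.7 98.9] t 4.07 w 0.0256 gf 25.0 F [-0.4 -0.6 -0.2] pos [0.5252 0.0062 0.1389] j6 [ 0.32 -1.89]
```

```bash
python3 -m jog '[[[0,0,0],[0,-0.003,0.03],-1],[[0,0,0],[0,0,0.03],-1],[[0,0,0],[0,0,0.03],-1],[[0,0,0],[0,0,0.014],-1],[[0,0,0],[0,0,0],-1],[[0,0,0],[0,0,0],0.3],[[0,0,0],[0,0,0],0.3],[[0,0,0],[0,0,0],0.3],[[0,0,0],[0,0,0],0.3],[[0,0,0],[0,0,0],0.3]]' && python3 -m jog '[[[0,0,0],[0,0,-0.03],0.3],[[0,0,0],[0,0,-0.035],0.3],[[0,0,0],[0,0,-0.035],0.3],[[0,0,0],[0,0,-0.035],0.3],[[0,0,0],[0,0,-0.035],0.3],[[0,0,0],[0,0,0],0.3]]'; python3 go.py 0.42 0.2268 0.18 100; python3 - <<'E'
from m import *
P=cloud(snap('side')); rect(sel(P,.48,.57,-.04,.05,.015,.04),'in tub')
E
```

```text
t: 4.9
ee_pos: [0.5258, -0.0006, 0.0362]
ee_rot: [0.0, 1.0, -0.001, 0.001]
ft_force: [-1.1, 0.1, 0.5]
gripper_width: 0.0508
gripper_force: 0.0
t: 5.4
ee_pos: [0.5293, 0.0001, 0.2137]
ee_rot: [-0.001, 1.0, 0.0, 0.008]
ft_force: [0.8, -0.6, -0.0]
gripper_width: 0.0566
gripper_force: 0.0
turn [-0.0013  0.0169 -0.1731] shift mm [ 68.3 242.3  33.7] t 5.4 w 0.0566 gf 0.0 F [ 0.8 -0.6 -0. ] pos [5.293e-01 1.000e-04 2.137e-01] j6 [ 0.31 -1.88]
in tub [5.229e+02 4.000e-01] [28.6 45.9] 88.99 342
```

```bash
python3 -m jog '[[[0,0,-0.087],[0,0,0],0],[[0,0.01,-0.086],[0,0,0],0],[[0,0,0],[0.0085,0.0303,0.002],0],[[0,0,0],[0.0085,0.0303,0.002],0],[[0,0,0],[0.0085,0.0303,0.002],0],[[0,0,0],[0.0085,0.0303,0.002],0],[[0,0,0],[0.0085,0.0303,0.002],0],[[0,0,0],[0.0085,0.0303,0.002],0],[[0,0,0],[0.0085,0.0303,0.002],0],[[0,0,0],[0.0085,0.0303,0.002],0]]' && python3 -m jog '[[[0,0,0],[0,0,0.01],0],[[0,0,0],[0,0,0],0],[[0,0,0],[0,0,0],0]]'; python3 - <<'E'
from m import *
P=cloud(snap('wrist')); f=sel(P,.38,.62,.14,.34,.060,.08); rect(f,'flap+tab'); 
u=np.array([np.cos(np.deg2rad(10.)),np.sin(np.deg2rad(10.))]); s=f[:,:2]@u; v=f[:,:2]@[-u[1],u[0]]
print(s.min(),s.max(),v.min(),v.max()); g=f[(s<s.min()+.04)]; rect(g,'tab'); print(np.median(g,0), np.median(f[:,2]))
E
python3 go.py 0.4269 0.2268 0.045 100
```

```text
t: 6.28
ee_pos: [0.4148, 0.2275, 0.1887]
ee_rot: [-0.086, 0.996, -0.001, -0.005]
ft_force: [0.9, -0.2, -0.6]
gripper_width: 0.0435
gripper_force: 0.0
t: 6.53
ee_pos: [0.4153, 0.2262, 0.1785]
ee_rot: [-0.087, 0.996, -0.002, -0.006]
ft_force: [1.0, -0.1, -0.3]
gripper_width: 0.0436
gripper_force: 0.0
flap+tab [482.  237.4] [145.8 130.1] 10.11 9758
0.44300372248642966 0.5889420020023088 0.08505022954928265 0.2151560544683332
tab [429.9 228.1] [39.9 23.7] 10.4 1550
[0.42906403 0.22819097 0.0727206 ] 0.0710559424615006
turn [-0.0023 -0.0108 -0.002 ] shift mm [-10.9  -1.2 134.1] t 6.58 w 0.0436 gf 0.0 F [ 0.3 -0.2  0.2] pos [0.4159 0.226  0.1791] j6 [ 0.84 -2.23]
```

```bash
python3 -m jog '[[[-0.002,-0.011,0],[-0.01,0.001,0.02],0],[[0,0,0],[0,0,0.03],0],[[0,0,0],[0,0,0.03],0],[[0,0,0],[0,0,0.03],0],[[0,0,0],[0,0,0.015],0],[[0,0,0],[0,0,0.009],0],[[0,0,0],[0,0,0],0],[[0,0,0],[0,0,0],0]]'; python3 go.py 0.426 0.2274 0.046 100; python3 -c "
import numpy as np
p=np.arange(19)*.09; s=-150*np.cos(p)+4*np.sin(p); z=150*np.sin(p)+4*np.cos(p)
print(np.c_[-np.diff(s),-np.diff(z)].round(1).tolist())"
```

```text
t: 7.25
ee_pos: [0.4265, 0.2292, 0.0457]
ee_rot: [-0.086, 0.996, 0.0, 0.001]
ft_force: [1.1, 0.6, 0.6]
gripper_width: 0.0435
gripper_force: 0.0
turn [ 0.0005  0.0018 -0.0025] shift mm [ 0.8 -1.7 -0.3] t 7.25 w 0.0435 gf 0.0 F [1.1 0.6 0.6] pos [0.4265 0.2292 0.0457] j6 [ 0.83 -2.23]
[[-1.0, -13.5], [-2.2, -13.3], [-3.4, -13.1], [-4.5, -12.7], [-5.6, -12.3], [-6.7, -11.7], [-7.8, -11.1], [-8.7, -10.3], [-9.6, -9.5], [-10.4, -8.6], [-11.1, -7.6], [-11.8, -6.6], [-12.3, -5.5], [-12.8, -4.4], [-13.1, -3.2], [-13.4, -2.0], [-13.5, -0.8], [-13.5, 0.4]]
```

```bash
python3 -m jog '[[[0,0,0],[0,-0.0015,0],-1],[[0,0,0],[0,0,0],-1],[[0,0,0],[0,0,0],-1],[[0,0,0],[0,0,0],-1],[[0,0,0],[0,0,0],-1],[[0,0,0],[0,0,0],-1]]' 20 && python3 -m jog '[[[0,0,0],[-0.001,0,-0.0135],-1],[[0,0,0],[-0.0022,0,-0.0133],-1],[[0,0,0],[-0.0034,0,-0.0131],-1],[[0,0,0],[-0.0045,0,-0.0127],-1],[[0,0,0],[-0.0056,0,-0.0123],-1],[[0,0,0],[-0.0067,0,-0.0117],-1],[[0,0,0],[-0.0078,0,-0.0111],-1],[[0,0,0],[0,0,0],-1]]'; python3 go.py 0.426 0.2274 0.046 100
```

```text
t: 7.75
ee_pos: [0.4264, 0.2274, 0.0457]
ee_rot: [-0.087, 0.996, 0.0, 0.001]
ft_force: [4.0, -3.1, 1.3]
gripper_width: 0.0234
gripper_force: 20.0
t: 8.42
ee_pos: [0.458, 0.2331, 0.1343]
ee_rot: [-0.086, 0.996, 0.0, 0.001]
ft_force: [1.3, -3.7, -1.1]
gripper_width: 0.0238
gripper_force: 20.0
turn [ 0.0002  0.0027 -0.0022] shift mm [32.5 -0.  88.3] t 8.42 w 0.0238 gf 20.0 F [ 1.3 -3.7 -1.1] pos [0.458  0.2331 0.1343] j6 [ 0.79 -2.19]
```

Still gripped and on the arc, so I'll carry on.

```bash
python3 -m jog '[[[0,0,0],[-0.0087,0,-0.0103],-1],[[0,0,0],[-0.0096,0,-0.0095],-1],[[0,0,0],[-0.0104,0,-0.0086],-1],[[0,0,0],[-0.0111,0,-0.0076],-1],[[0,0,0],[-0.0118,0,-0.0066],-1],[[0,0,0],[-0.0123,0,-0.0055],-1],[[0,0,0],[-0.0128,0,-0.0044],-1],[[0,0,0],[-0.0131,0,-0.0032],-1],[[0,0,0],[0,0,0],-1]]' && python3 -m jog '[[[0,0,0],[-0.0134,0,-0.002],-1],[[0,0,0],[-0.0135,0,-0.0008],-1],[[0,0,0],[-0.0135,0,0.0004],-1],[[0,0,0],[0,0,0],-1],[[0,0,0],[0,0,0],-1]]'; python3 go.py 0.426 0.2274 0.046 100;  python3 - <<'E'
from h import *
c=snap('side'); save(c,'side2.png')
E
```

```text
t: 9.17
ee_pos: [0.5449, 0.2486, 0.1867]
ee_rot: [-0.086, 0.996, -0.0, -0.001]
ft_force: [1.4, 0.0, -5.2]
gripper_width: 0.0238
gripper_force: 20.0
t: 9.58
ee_pos: [0.5832, 0.2554, 0.1886]
ee_rot: [-0.086, 0.996, 0.0, -0.002]
ft_force: [-0.7, 1.4, -9.8]
gripper_width: 0.0238
gripper_force: 20.0
turn [ 0.0003 -0.003  -0.0025] shift mm [159.7  -0.3 142.6] t 9.58 w 0.0238 gf 20.0 F [-0.7  1.4 -9.8] pos [0.5832 0.2554 0.1886] j6 [ 0.67 -2.06]
```

View pics/side2.png

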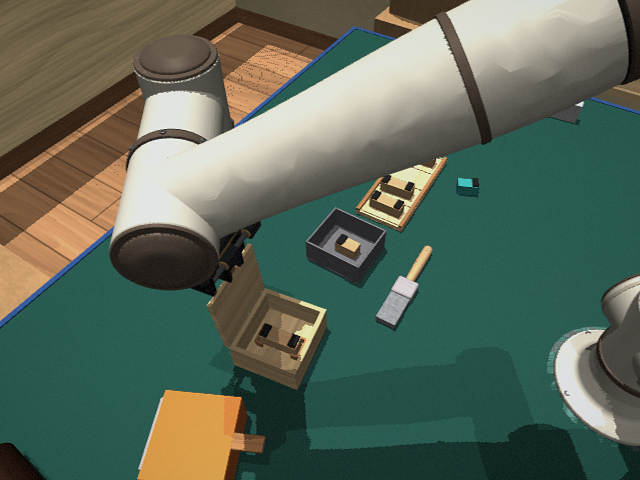

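The side view shows the flap upright (235,280), the spare uncovered at (280,340), and the short block in the tub at (347,245). I'll release the tab and back off upward.

```bash
python3 -m jog '[[[0,0,0],[0,0,0],0],[[0,0,0],[0,0,0],0],[[0,0,0],[0,0,0],0],[[0,0,0],[0,0,-0.03],0],[[0,0,0],[0,0,-0.03],0],[[0,0,0],[0.02,0,-0.01],0],[[0,0,0],[0.03,0,0],0],[[0,0,0],[0.018,0,0],0],[[0,0,0],[0,0,0],0],[[0,0,0],[0,0,0],0]]'; python3 - <<'E'
from m import *
c=snap('wrist'); save(c,'w2.png'); print(c['T_tool_cam'].round(3)); P=cloud(c)
q=sel(P,.46,.57,.2,.29,.026,.045); rect(q,'spare all'); q=sel(P,.46,.57,.2,.29,.036,.045); rect(q,'pads')
f=sel(P,.52,.66,.14,.36,.07,.24); print(len(f),f.min(0),f.max(0))
E
python3 go.py 0.5146 0.2431 0.1 100
```

```text
t: 10.47
ee_pos: [0.5179, 0.244, 0.2638]
ee_rot: [-0.087, 0.996, 0.001, 0.003]
ft_force: [-0.1, 0.7, 0.2]
gripper_width: 0.0438
gripper_force: 0.0
[[ 0.     0.959  0.283  0.076]
 [ 1.    -0.     0.     0.   ]
 [ 0.     0.283 -0.959 -0.162]
 [ 0.     0.     0.     1.   ]]
spare all [510.9 245.5] [118.9  58.9] 15.82 1858
pads [510.8 245.5] [119.1  58.4] 16.1 720
6601 [0.56350816 0.19078168 0.0700135 ] [0.59568744 0.31894178 0.22777735]
turn [ 0.0018  0.005  -0.0011] shift mm [  3.9  -0.3 163.1] t 10.52 w 0.0434 gf 0.0 F [0.6 0.  0.4] pos [0.5184 0.2441 0.2631] j6 [ 0.72 -2.12]
```

View pics/w2.png

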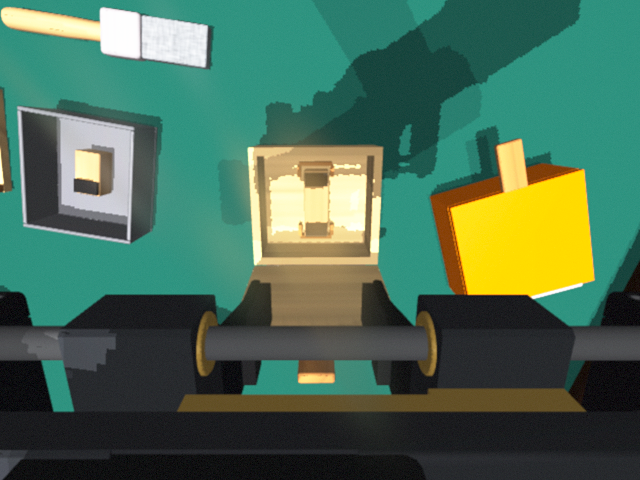

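The wrist view shows the spare in the open box, with pads at (318,165) and (318,228), centre about (317,198). I'll refine its position.

```bash
python3 - <<'E'
from m import *
c=load('wrist'); P=cloud(c)[155:245,285:350].reshape(-1,3); q=P[(P[:,2]>.030)&(P[:,2]<.042)]; 
u=np.array([np.cos(np.deg2rad(10)),np.sin(np.deg2rad(10))]);n=np.array([-u[1],u[0]])
s=q[:,:2]@u; v=q[:,:2]@n; m=(abs(v-np.median(v))<.02)
rect(q[m],'spare'); print(np.median(v),np.percentile(v[m],[0,2,98,100]),np.percentile(s[m],[0,2,98,100]))
f=sel(cloud(c),.52,.66,.14,.36,.09,.19)[:,:]; print('flap s',np.percentile(f[:,:2]@u,[1,50,99]))
s0=onplane(c,317,183,.038); print(onplane(c,317,166,.038),onplane(c,317,229,.038))
E
```

```text
spare [515.2 244.3] [70.8 25.5] 10.36 1578
0.15079876862045205 [0.13859357 0.13891624 0.16371964 0.16407433] [0.51439207 0.51543581 0.58312934 0.58527615]
flap s [0.61144761 0.61503545 0.618203  ]
[0.47578814 0.23806638 0.038     ] [0.54213364 0.24977786 0.038     ]
```

```bash
python3 -m jog '[[[0.002,0.005,0],[0.003,0.0008,0.03],0],[[0,0,0],[0,0,0.035],0],[[0,0,0],[0,0,0.035],0],[[0,0,0],[0,0,0.03],0],[[0,0,0],[0,0,0],0],[[0,0,0],[0,0,0],0]]' ; python3 go.py 0.5152 0.2443 0.015 100.2
```

```text
t: 11.02
ee_pos: [0.5149, 0.2436, 0.1303]
ee_rot: [-0.086, 0.996, -0.002, -0.003]
ft_force: [0.1, 0.5, 0.5]
gripper_width: 0.0437
gripper_force: 0.0
turn [-0.0038 -0.0058 -0.0051] shift mm [ -0.4   0.7 115.3] t 11.02 w 0.0437 gf 0.0 F [0.1 0.5 0.5] pos [0.5149 0.2436 0.1303] j6 [ 0.73 -2.12]
```

```bash
python3 -m jog '[[[-0.001,-0.003,-0.005],[0,0,0.03],0],[[0,0,0],[0,0,0.03],0],[[0,0,0],[0,0.0005,0.025],0],[[0,0,0],[0,0,0.018],0],[[0,0,0],[0,0,0.011],0],[[0,0,0],[0,0,0],0],[[0,0,0],[0,0,0],0]]' ; python3 go.py 0.5152 0.2443 0.015 100.2; python3 -m jog '[[[0,0,0],[0,0,0],-1],[[0,0,0],[0,0,0],-1],[[0,0,0],[0,0,0],-1],[[0,0,0],[0,0,0],-1],[[0,0,0],[0,0,0],-1],[[0,0,0],[0,0,0],-1]]' 30; python3 go.py 0.517 -0.2598 0.25 92
```

```text
t: 11.6
ee_pos: [0.5156, 0.2452, 0.0186]
ee_rot: [-0.089, 0.996, 0.0, 0.001]
ft_force: [-0.7, 0.2, 0.1]
gripper_width: 0.0436
gripper_force: 0.0
turn [0.0004 0.0018 0.0004] shift mm [ 0.6 -0.8  3.6] t 11.6 w 0.0436 gf 0.0 F [-0.7  0.2  0.1] pos [0.5156 0.2452 0.0186] j6 [ 0.73 -2.12]
t: 12.1
ee_pos: [0.5146, 0.2446, 0.0182]
ee_rot: [-0.089, 0.996, 0.0, 0.0]
ft_force: [-1.8, -0.7, 6.0]
gripper_width: 0.0257
gripper_force: 30.0
turn [1.000e-04 7.000e-04 1.434e-01] shift mm [  15.2 -504.2 -231.8] t 12.1 w 0.0257 gf 30.0 F [-1.8 -0.7  6. ] pos [0.5146 0.2446 0.0182] j6 [ 0.73 -2.12]
```

```bash
python3 -m jog '[[[0,0,0],[0,0,-0.01],-1],[[0,0,0],[0,0,-0.02],-1],[[0,0,0],[0,0,-0.03],-1],[[0,0,0],[0,0,-0.03],-1],[[0,0,0],[0,0,-0.03],-1],[[0,0,0],[0,0,-0.03],-1],[[0,0,0],[0,0,-0.03],-1],[[0,0,0],[0,0,0],-1],[[0,0,0],[0,0,0],-1],[[0,0,0],[0,0,0],-1]]' ; python3 go.py 0.517 -0.2598 0.19 92
```

```text
t: 12.93
ee_pos: [0.5134, 0.244, 0.1967]
ee_rot: [-0.089, 0.996, -0.0, -0.001]
ft_force: [-0.8, 0.7, -1.2]
gripper_width: 0.026
gripper_force: 30.0
turn [-0.0006 -0.0023  0.1425] shift mm [  14.  -503.6    6.7] t 12.93 w 0.026 gf 30.0 F [-0.8  0.7 -1.2] pos [0.5134 0.244  0.1967] j6 [ 0.73 -2.12]
```

```bash
python3 -m jog '[[[0,0,0.071],[0,0,0],-1],[[0,0,0.071],[0,0,0],-1],[[0,0,0],[0.001,-0.02,0],-1],[[0,0,0],[0.001,-0.034,0],-1],[[0,0,0],[0.001,-0.034,0],-1],[[0,0,0],[0.001,-0.034,0],-1],[[0,0,0],[0.001,-0.034,0],-1],[[0,0,0],[0.001,-0.034,0],-1],[[0,0,0],[0.001,-0.034,0],-1],[[0,0,0],[0.001,-0.034,0],-1]]' ; python3 -m jog '[[[0,0,0],[0.001,-0.034,0],-1],[[0,0,0],[0.001,-0.034,0],-1],[[0,0,0],[0.001,-0.034,0],-1],[[0,0,0],[0.001,-0.034,0],-1],[[0,0,0],[0.001,-0.034,0],-1],[[0,0,0],[0.001,-0.034,0],-1],[[0,0,0],[0.001,-0.034,0],-1],[[0,0,0],[0,0,0],-1],[[0,0,0],[0,0,0],-1]]'; python3 go.py 0.517 -0.2598 0.12 92
```

```text
t: 13.77
ee_pos: [0.514, -0.0156, 0.1956]
ee_rot: [-0.018, 1.0, -0.001, -0.002]
ft_force: [1.6, 0.2, -0.8]
gripper_width: 0.0255
gripper_force: 30.0
t: 14.52
ee_pos: [0.5156, -0.2532, 0.1951]
ee_rot: [-0.016, 1.0, 0.0, -0.003]
ft_force: [0.3, -0.2, -1.2]
gripper_width: 0.0259
gripper_force: 30.0
turn [ 0.0008 -0.0052 -0.0028] shift mm [-1.2 -6.6 75.1] t 14.52 w 0.0259 gf 30.0 F [ 0.3 -0.2 -1.2] pos [ 0.5156 -0.2532  0.1951] j6 [-0.17 -1.36]
```

```bash
python3 -m jog '[[[0,-0.004,0],[-0.001,-0.0066,0.02],-1],[[0,0,0],[0,0,0.025],-1],[[0,0,0],[0,0,0.02],-1],[[0,0,0],[0,0,0.009],-1],[[0,0,0],[0,0,0],-1],[[0,0,0],[0,0,0],-1],[[0,0,0],[0,0,0],-1],[[0,0,0],[0,0,0],-1]]'; python3 go.py 0.517 -0.2598 0.12 92;  python3 - <<'E'
from m import *
c=snap('side'); save(c,'side3.png'); P=cloud(c); rect(sel(P,.48,.57,-.04,.05,.015,.04),'in tub'); q=sel(P,.46,.58,-.31,-.21,.105,.145); rect(q,'spare'); print(q.min(0),q.max(0))
c=snap('wrist');P=cloud(c); rect(sel(P,.46,.58,-.275,-.245,.105,.145),'spare w')
E
```

```text
t: 15.18
ee_pos: [0.5194, -0.2584, 0.1249]
ee_rot: [-0.018, 1.0, -0.001, 0.003]
ft_force: [0.3, -0.5, 0.0]
gripper_width: 0.0258
gripper_force: 30.0
turn [-0.0016  0.0058  0.0016] shift mm [ 2.4 -1.3  4.9] t 15.18 w 0.0258 gf 30.0 F [ 0.3 -0.5  0. ] pos [ 0.5194 -0.2584  0.1249] j6 [-0.18 -1.35]
in tub [5.231e+02 1.000e-01] [46.4 29. ] 1.68 339
spare [ 512.8 -249.2] [72.3 43.3] 35.94 385
[ 0.48171844 -0.27896037  0.11233856] [ 0.55421457 -0.23310147  0.1449961 ]
spare w [ 519.2 -259.5] [71.3 30. ] 3.23 7304
```

View pics/side3.png

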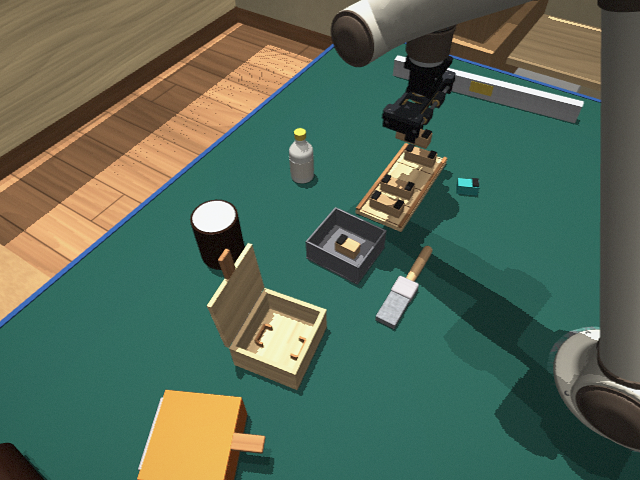

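The side view shows the spare held level over the empty place (410,138), the short block in the tub (347,245), the good blocks in place and the flap upright. I'm handing it in.

```bash
python3 -m jog '[[[0,0,0],[0,0,0],-1],[[0,0,0],[0,0,0],-1],[[0,0,0],[0,0,0],-1],[[0,0,0],[0,0,0],-1]]' && python3 -c "
from cell import job; print(job.finish_job())"
```

```text
t: 15.62
ee_pos: [0.5184, -0.2586, 0.1236]
ee_rot: [-0.018, 1.0, -0.0, 0.002]
ft_force: [-0.4, -0.0, -0.3]
gripper_width: 0.0259
gripper_force: 30.0
the job is handed in; nothing more can be done
None
```

I handed the job in at about 15.6 s, with the short block in the tub, the flap upright, and the spare held level and lined up about 10 cm above the empty place; the hand-in returned no verdict.

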